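# Turn the stock tags of the craft supply board

## Task

Bring the stock tags of the craft supply board up to date: push the hinged tags gently over with a fingertip so that the tag in front of each full bin shows its solid disc on top and the tag in front of each nearly empty bin shows its open ring. Nothing is to be picked up: leave the bins and everything else standing where they are, and take the hand away when done.

Things in the scene. Friction and masses are not known exactly. Their poses are not given: they have to be found in the camera images.
- board: Fixed plywood supply board on the table, 280 (x) x 560 (y) x 12 mm. Origin at the centre of its underside; its x axis points from the tag rail to the bins (away from the robot), its y axis along the row, to the robot's left. Placed and turned differently each time. Four slots 130 mm apart along y, each with a tag on the rail and its bin 120 mm behind the tag.
- bin_a: Loose grey open bin, 135 (x) x 105 (y) x 52 mm high, on the board; FULL: packed with ten black ribbon spools up to the rim. Origin at the centre of its underside, axes as the board's. It may stand in any slot. Its tag is the one straight in front of it, 120 mm from its origin horizontally (the next tags are over 170 mm away).
- bin_b: Loose grey open bin, 135 (x) x 105 (y) x 52 mm high, on the board; FULL: packed with twenty upright glue sticks up to the rim (they stand 5 mm over it). Origin at the centre of its underside, axes as the board's. It may stand in any slot. Its tag is the one straight in front of it, 120 mm from its origin horizontally (the next tags are over 170 mm away).
- bin_c: Loose grey open bin, 135 (x) x 105 (y) x 52 mm high, on the board; NEARLY EMPTY: a single ribbon spool on its floor. Origin at the centre of its underside, axes as the board's. It may stand in any slot. Its tag is the one straight in front of it, 120 mm from its origin horizontally (the next tags are over 170 mm away).
- bin_d: Loose grey open bin, 135 (x) x 105 (y) x 52 mm high, on the board; NEARLY EMPTY: a single glue stick on its floor. Origin at the centre of its underside, axes as the board's. It may stand in any slot. Its tag is the one straight in front of it, 120 mm from its origin horizontally (the next tags are over 170 mm away).
- tag_a: Aluminium stock tag: bracket 46 (x) x 34 (y) mm at its foot, 77 mm (x) at the hinge, fixed on the rail, with a hinged leaf. It stands at any bin but bin_b. Origin under the foot's centre, on the board's top; axes as the board's. The hinge pin runs along x, 62 mm above the origin (74 mm above the table).
- tag_a_leaf (a joint): Lean of the leaf of tag_a, rad: 0 upright; +0.70 on its left stop (leaning to the board's +y), upper face shows the SOLID DISC; -0.70 on its right stop (leaning to -y), upper face shows the OPEN RING. It turns easily (under 0.03 N m) and once 0.15 rad past upright falls by itself to the other stop. Leaf 70 mm along the pin, 2.5 mm thick, 50 g.
- tag_a_edge (a point): Middle of the free edge of the leaf of tag_a: a 4 mm round hem, 55 mm from the pin. At rest it is 35 mm to the side of the pin and 42 mm above it, open air below and beside it. Pushed by a finger standing beside it, it rises 13 mm as the leaf comes upright: let the finger rise with it, since a purely level push can bind on the edge.
- tag_b: Aluminium stock tag: bracket 46 (x) x 34 (y) mm at its foot, 77 mm (x) at the hinge, fixed on the rail, with a hinged leaf. It stands at bin_b. Origin under the foot's centre, on the board's top; axes as the board's. The hinge pin runs along x, 62 mm above the origin (74 mm above the table).
- tag_b_leaf (a joint): Lean of the leaf of tag_b, rad: 0 upright; +0.70 on its left stop (leaning to the board's +y), upper face shows the SOLID DISC; -0.70 on its right stop (leaning to -y), upper face shows the OPEN RING. It turns easily (under 0.03 N m) and once 0.15 rad past upright falls by itself to the other stop. Leaf 70 mm along the pin, 2.5 mm thick, 50 g.
- tag_b_edge (a point): Middle of the free edge of the leaf of tag_b: a 4 mm round hem, 55 mm from the pin. At rest it is 35 mm to the side of the pin and 42 mm above it, open air below and beside it. Pushed by a finger standing beside it, it rises 13 mm as the leaf comes upright: let the finger rise with it, since a purely level push can bind on the edge.
- tag_c: Aluminium stock tag: bracket 46 (x) x 34 (y) mm at its foot, 77 mm (x) at the hinge, fixed on the rail, with a hinged leaf. It stands at any bin but bin_b. Origin under the foot's centre, on the board's top; axes as the board's. The hinge pin runs along x, 62 mm above the origin (74 mm above the table).
- tag_c_leaf (a joint): Lean of the leaf of tag_c, rad: 0 upright; +0.70 on its left stop (leaning to the board's +y), upper face shows the SOLID DISC; -0.70 on its right stop (leaning to -y), upper face shows the OPEN RING. It turns easily (under 0.03 N m) and once 0.15 rad past upright falls by itself to the other stop. Leaf 70 mm along the pin, 2.5 mm thick, 50 g.
- tag_c_edge (a point): Middle of the free edge of the leaf of tag_c: a 4 mm round hem, 55 mm from the pin. At rest it is 35 mm to the side of the pin and 42 mm above it, open air below and beside it. Pushed by a finger standing beside it, it rises 13 mm as the leaf comes upright: let the finger rise with it, since a purely level push can bind on the edge.
- tag_d: Aluminium stock tag: bracket 46 (x) x 34 (y) mm at its foot, 77 mm (x) at the hinge, fixed on the rail, with a hinged leaf. It stands at any bin but bin_b. Origin under the foot's centre, on the board's top; axes as the board's. The hinge pin runs along x, 62 mm above the origin (74 mm above the table).
- tag_d_leaf (a joint): Lean of the leaf of tag_d, rad: 0 upright; +0.70 on its left stop (leaning to the board's +y), upper face shows the SOLID DISC; -0.70 on its right stop (leaning to -y), upper face shows the OPEN RING. It turns easily (under 0.03 N m) and once 0.15 rad past upright falls by itself to the other stop. Leaf 70 mm along the pin, 2.5 mm thick, 50 g.
- tag_d_edge (a point): Middle of the free edge of the leaf of tag_d: a 4 mm round hem, 55 mm from the pin. At rest it is 35 mm to the side of the pin and 42 mm above it, open air below and beside it. Pushed by a finger standing beside it, it rises 13 mm as the leaf comes upright: let the finger rise with it, since a purely level push can bind on the edge.
- bobbin_1: Loose wooden thread bobbin, 26 mm across, 34 mm high, standing on the board in front of the rail, between two tags. Origin under its centre.
- bobbin_2: A second such bobbin, between two other tags. Origin under its centre.
- spool: Loose ribbon spool lying flat on the table, 84 mm across, 26 mm high. Origin under its centre.
- scissors: Scissors lying on the table, about 190 mm long, 10 mm high. Origin near the pivot, on the table.
- pin_dish: Small open dish on the table, 72 mm across, 22 mm high. Origin under its centre.
- pen: Pen lying on the table, 125 mm long, 9 mm thick. Origin under its middle.
- bead_jar: Jar with a lid on the table, 60 mm across, 75 mm high. Origin under its centre.
Mind the look-alikes: they are no part of the job. What is shaped like the bin_a but red is not meant.

How it is judged:
At the end, for the whole second after the job is handed in: The leaf of the tag straight in front of each full bin (bin_a, bin_b) leans left, solid disc up (joint above +0.6 rad); the leaf in front of each nearly empty bin (bin_c, bin_d) leans right, open ring up (below -0.6 rad); all four leaves are at rest (((horizontal distance between bin_a and tag_a below 0.147 m and value of joint tag_a_leaf above 0.6 rad) or (horizontal distance between bin_a and tag_b below 0.147 m and value of joint tag_b_leaf above 0.6 rad) or (horizontal distance between bin_a and tag_c below 0.147 m and value of joint tag_c_leaf above 0.6 rad) or (horizontal distance between bin_a and tag_d below 0.147 m and value of joint tag_d_leaf above 0.6 rad)) and ((horizontal distance between bin_b and tag_a below 0.147 m and value of joint tag_a_leaf above 0.6 rad) or (horizontal distance between bin_b and tag_b below 0.147 m and value of joint tag_b_leaf above 0.6 rad) or (horizontal distance between bin_b and tag_c below 0.147 m and value of joint tag_c_leaf above 0.6 rad) or (horizontal distance between bin_b and tag_d below 0.147 m and value of joint tag_d_leaf above 0.6 rad)) and ((horizontal distance between bin_c and tag_a below 0.147 m and value of joint tag_a_leaf below -0.6 rad) or (horizontal distance between bin_c and tag_b below 0.147 m and value of joint tag_b_leaf below -0.6 rad) or (horizontal distance between bin_c and tag_c below 0.147 m and value of joint tag_c_leaf below -0.6 rad) or (horizontal distance between bin_c and tag_d below 0.147 m and value of joint tag_d_leaf below -0.6 rad)) and ((horizontal distance between bin_d and tag_a below 0.147 m and value of joint tag_a_leaf below -0.6 rad) or (horizontal distance between bin_d and tag_b below 0.147 m and value of joint tag_b_leaf below -0.6 rad) or (horizontal distance between bin_d and tag_c below 0.147 m and value of joint tag_c_leaf below -0.6 rad) or (horizontal distance between bin_d and tag_d below 0.147 m and value of joint tag_d_leaf below -0.6 rad)) and velocity of joint tag_a_leaf between -0.2 and 0.2 rad/s and velocity of joint tag_b_leaf between -0.2 and 0.2 rad/s and velocity of joint tag_c_leaf between -0.2 and 0.2 rad/s and velocity of joint tag_d_leaf between -0.2 and 0.2 rad/s); the robot touches nothing.
It fails at once if a bin is lifted, or shoved more than 20 mm (distance of any of bin_a, bin_b, bin_c, bin_d from where it was at the start of the episode above 0.02 m).
It fails at once if a bin is tipped (angle between any of bin_a, bin_b, bin_c, bin_d's own z axis and vertical above 0.2 rad).
It fails at once if a bystander (bobbins, spool, scissors, dish, pen, jar) is lifted, or moved more than 20 mm (distance of any of bobbin_1, bobbin_2, spool, scissors, pin_dish, pen, bead_jar from where it was at the start of the episode above 0.02 m).
It fails at once if a tag is pushed with more than 20 N (contact force between the fingers and tag_a above 20 N or contact force between the fingers and tag_b above 20 N or contact force between the fingers and tag_c above 20 N or contact force between the fingers and tag_d above 20 N).
It also fails if it takes over 61 s, if anything falls off the work surface, if the arm or the gripper's body presses on something with over 40 N, if the wrist force passes 120 N, or if a joint passes its speed limit or range.

## Robot

A 6-joint arm with a two-finger parallel gripper is mounted at the origin on the work surface. World frame = base frame: x ahead of the robot, y to its left, z up, the work surface at z = 0. Lengths are in m, angles in rad, forces in N, time in s.
With the tool pointing down it reaches from about 0.325 to 0.75 m from the base axis. Payload 7.6 kg.
Tool frame: the origin (TCP) lies at the centre of the arm's flange, where the gripper is bolted on; the fingertips stand 173 mm ahead of it and the grasp point (between the pads) lies 155 mm ahead of it (manip.tips_ahead is the distance from the TCP to the fingertips, in m); z points along the fingers, y is the line along which they close (so a half turn about z gives the same grasp; the last joint's range is limited). The gripper opens to 85 mm and grips with 20 to 120 N. Pads are 22 mm wide; open, the fingers measure 114 mm over their backs; the gripper's body (76 mm by 85 mm) begins 54 mm behind the grasp point. The pads swing forward as they close: fully open they stand 13 mm farther back than shut.
Start: joints at [-1.331, 0.052, 1.401, -0, 1.689, -0.07], TCP at [0.16, -0.5, 0.405] pointing down, gripper open.
Joint ranges: [-2.9, 2.9], [-0.91, 2.17], [0.12, 2.37], [-1.06, 4.2], [0.26, 2.73], [-2.93, 2.93]. Speed limits (rad/s): [2.57, 2.57, 3.01, 3.14, 3.14, 3.14].

## Interface

Orientations are given as a unit quaternion [w, x, y, z].
In Python, from rig import sense, eyes, manip gives the robot as it stands. The module is installed in compiled form; this text tells all that it offers.
- The arm moves only by the shell command python3 -m creep 'ROWS'. ROWS is a JSON object of lists of equal length, an entry for each row: "claw": the closure, from 0 (fully open) to 1 (shut); "xyz": the shift along the tool's x, y, z in m, a list of three; "rot": the turn, a rotation vector about the tool's x, y, z in degrees, a list of three. A call has 1 to 8 rows; each row shifts and turns the commanded pose from where the row before left it, along the tool's axes as they then stand; what a row does not reach is not made up. A row lasts 1/10 s, in which the tool goes at most 50 mm and 8.59 degrees, less where a joint would pass 70% of its speed; a pose out of reach is approached as far as the arm can. A call with a gripper value outside its range is refused whole. The fingers move at their own pace and stop on an object; the grip force is fixed at half the most. Time passes only in rows, so rows that do not move let the fingers close. It gives the time, the measured TCP pose, the force, the opening and the grip force at its end, in the units of the state.
- sense(): the state, without advancing time (a new reading comes with each control period).
- eyes.grab_frame(name): name is "scene" or "top" or "wrist"; returns the picture (384x512x3 uint8, red, green, blue); there is no depth.
- eyes.camera_info(name): a dict with "fx", "fy", "cx", "cy" (pixels), "rvec" (rotation vector, rad) and "tvec" (3), from world to camera coordinates, as OpenCV has them; the wrist camera has in their place "T_tool_cam" (4x4, takes a point from camera to tool coordinates, whose origin is the TCP and whose axes are the flange's). Camera axes: x right, y down, z forward; pixel columns grow to the right and rows downward; lengths in m; the calibration is good to about 2 mm. A picture is of the moment at which its call begins: read the wrist's pose just before it. camera_info takes no time and is no camera call.
- manip.sign_off(): hands the job in; it is judged then, once.
The state is a dict: "time": time; "qpos": joint angles; "joint_vel": joint speeds; "joint_torque": joint torques, N m; "ee_pos": TCP position; "ee_rot": TCP orientation; "ft_force": force on the tool from outside, world axes, zero at the start; "wrist_torque": the same for the moment, N m; "gripper_width": finger opening in m; "finger_force": force on a finger pad.
Only numpy, scipy, OpenCV 4.12 (cv2) and the standard library are available. Lean on these libraries where they do the work, as an engineer would, in place of code of your own. Each camera call takes 0.05 s, during which the arm holds its last target. There are 200 camera calls.

## Working session

There is one attempt and no reset: what is moved stays moved. The work goes in short steps, Python scripts to look and compute and a shell command to move; the robot and the scene stay as the last step left them, time stands still between calls to the robot, and variables do not carry over. Pictures are saved under pics/ and viewed, at most 10 in all, crops included, and the job is handed in when it is done.

```bash
mkdir -p pics; python3 - <<'E'
from rig import sense, eyes, manip
import cv2
for n in("top","scene"):
    f=eyes.grab_frame(n); cv2.imwrite(f"pics/{n}0.png",cv2.resize(f[:,:,::-1],(768,576),interpolation=cv2.INTER_CUBIC)); cv2.imwrite(f"/tmp/{n}.png",f[:,:,::-1])
    print(n,eyes.camera_info(n))
s=sense();print(s)
print(manip.tips_ahead)
E
```

```text
top {'fx': 384.40867631522656, 'fy': 384.40867631522656, 'cx': 251.99279673148604, 'cy': 194.59574945716176, 'rvec': array([ 2.1591416 , -2.11185625,  0.18994735]), 'tvec': array([0.07032304, 0.50582081, 1.1769186 ])}
scene {'fx': 360.8611982432281, 'fy': 360.8611982432281, 'cx': 256.5119271726673, 'cy': 186.52853044755125, 'rvec': array([ 1.84978773,  1.24585045, -0.69797527]), 'tvec': array([-0.27432909, -0.15124021,  1.49356325])}
{'time': 0.1, 'qpos': array([-1.33129737e+00,  5.28073582e-02,  1.40164234e+00, -8.95914013e-08,
        1.68861388e+00, -7.02826774e-02]), 'joint_vel': array([ 0.00105973, -0.0024558 , -0.00265565,  0.00099486,  0.00011038,
        0.0001114 ]), 'joint_torque': array([ 1.14213221e-03, -3.82581997e+01, -3.60986173e+01, -3.91066499e-05,
        4.78574060e-03,  2.79518275e-06]), 'ee_pos': array([ 0.16007155, -0.49997753,  0.40392923]), 'ee_rot': array([-7.32825340e-04,  9.88028114e-01,  1.54272177e-01, -6.21960122e-05]), 'ft_force': array([ 0.06791471,  0.55680199, -0.07299218]), 'wrist_torque': array([ 0.02584138, -0.02036215, -0.08208781]), 'finger_force': 0.0, 'gripper_width': 0.08552050781870575}
0.1734
```

View pics/top0.png

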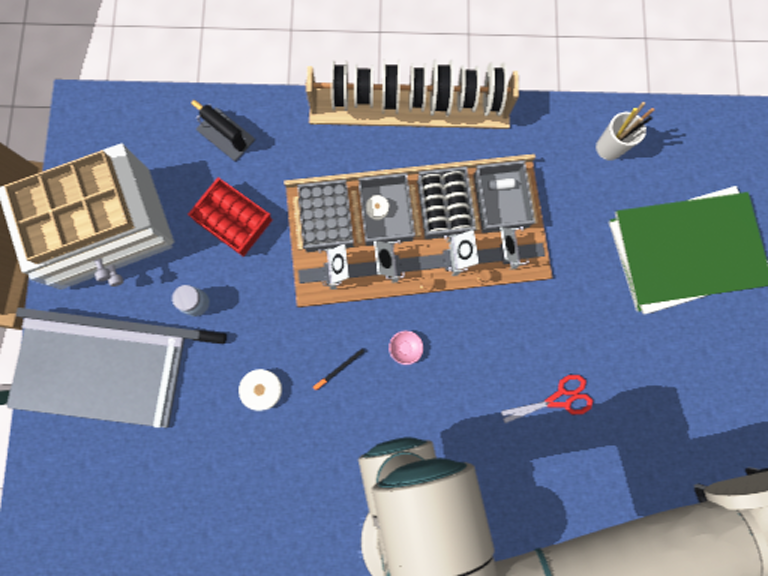

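View pics/scene0.png

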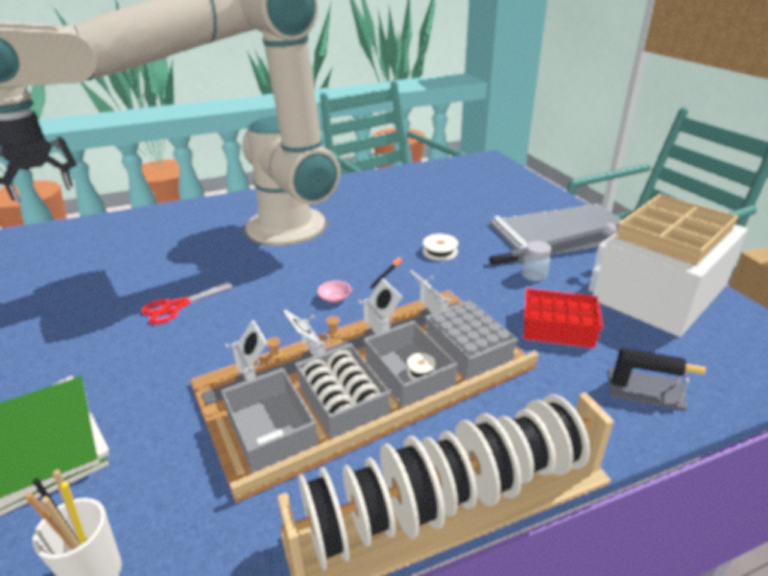

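The top view shows four slots, left to right: glue sticks (325,215), one spool (385,205), packed spools (447,200) and one glue stick (505,195). Their tags read ring (338,262), disc (386,260), ring (464,250) and disc (511,246). All four are therefore wrong and need flipping. The possible mix-ups are the red bin (230,215), the spool rack (410,95) and the tray box (75,210); none of them is part of the job.

```bash
cat > h.py <<'E'
import numpy as np, cv2
from rig import eyes
def ray(n,uv,z):
    c=eyes.camera_info(n);R=cv2.Rodrigues(c['rvec'])[0];o=-R.T@c['tvec']
    d=R.T@np.array([(uv[0]-c['cx'])/c['fx'],(uv[1]-c['cy'])/c['fy'],1]);return o+d*(z-o[2])/d[2]
def proj(n,P):
    c=eyes.camera_info(n);K=np.array([[c['fx'],0,c['cx']],[0,c['fy'],c['cy']],[0,0,1]])
    return cv2.projectPoints(np.array(P,float).reshape(-1,3),c['rvec'],c['tvec'],K,None)[0].reshape(-1,2)
E
python3 - <<'E'
from h import *
im=cv2.imread('/tmp/top.png')
h=cv2.cvtColor(im,cv2.COLOR_BGR2HSV)
m=cv2.inRange(h,(0,0,0),(98,255,255))|cv2.inRange(h,(0,0,0),(180,110,255)) # non-blue
m[:95]=0;m[215:]=0;m[:,:185]=0;m[:,375:]=0
m=cv2.morphologyEx(m,cv2.MORPH_OPEN,np.ones((5,5)))
cs=cv2.findContours(m,0,2)[0]
c=max(cs,key=cv2.contourArea)
q=cv2.approxPolyDP(cv2.convexHull(c),6,True)[:,0]
print(cv2.contourArea(c),q.tolist(),cv2.boxPoints(cv2.minAreaRect(c)).tolist())
for p in q: print(p,ray('top',p,.012).round(3))
w=cv2.inRange(h,(0,0,170),(180,45,255));w[:150]=0;w[190:]=0;w[:,:190]=0;w[:,370:]=0
for k in cv2.findContours(w,0,2)[0]:
    if cv2.contourArea(k)>30:
        M=cv2.minAreaRect(k);print('tag',M,ray('top',M[0],.095).round(3))
a=cv2.resize(im[90:215,180:380],(800,500),interpolation=cv2.INTER_CUBIC)
cv2.imwrite('pics/crop1.png',a)
c=eyes.camera_info('top');R=cv2.Rodrigues(c['rvec'])[0];print('cam',-R.T@c['tvec'])
E
```

```text
14249.5 [[355, 103], [366, 186], [197, 204], [190, 120]] [[187.96221923828125, 119.64690399169922], [358.998779296875, 101.3215560913086], [368.15008544921875, 186.73391723632812], [197.113525390625, 205.05926513671875]]
[355 103] [ 0.834 -0.262  0.012]
[366 186] [ 0.547 -0.291  0.012]
[197 204] [0.474 0.259 0.012]
[190 120] [0.759 0.295 0.012]
tag ((224.62803649902344, 176.15245056152344), (25.6201171875, 12.920490264892578), 83.6598129272461) [0.55  0.167 0.095]
tag ((308.82000732421875, 166.74000549316406), (25.73868751525879, 17.253406524658203), 81.8698959350586) [ 0.586 -0.091  0.095]
cam [0.29724735 0.08780945 1.24493812]
```

View pics/crop1.png

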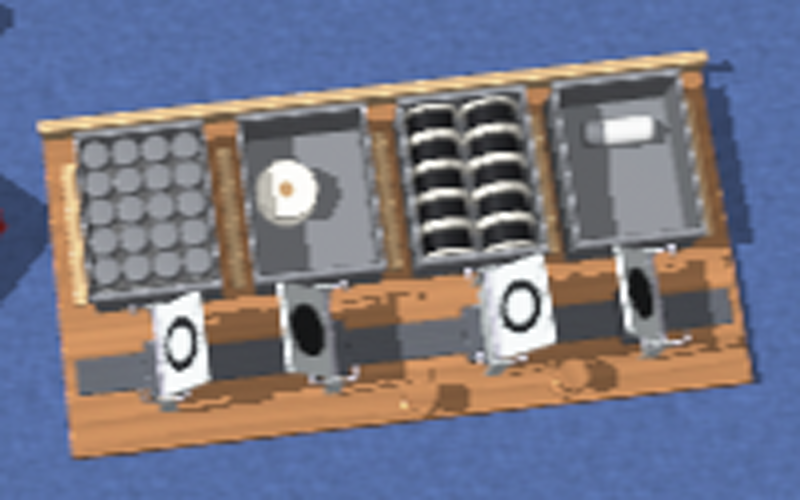

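The crop confirms that the leaves of tags 1 to 4 (px 180,345 / 308,330 / 520,305 / 640,290) show ring, disc, ring, disc, and the bobbins stand at (420,398) and (575,375). Board yaw is about 7.5° and its centre is at (0.650, 0). The leaf positions agree with the tags at board x = -0.077 and y = ±65 and ±195 mm. Leaves 1 and 2 lean toward each other, and so do 3 and 4, so one approach into each gap (board y = ±130) serves two tags.

```bash
cat > where.py <<'E'
import numpy as np
from rig import sense
from scipy.spatial.transform import Rotation as Ro
s=sense();q=s['ee_rot'];R=Ro.from_quat([q[1],q[2],q[3],q[0]]).as_matrix()
a=np.arctan2(.073,.556);B=np.array([[np.cos(a),-np.sin(a)],[np.sin(a),np.cos(a)]])
p=s['ee_pos']-0;tip=p+R[:,2]*.1734
print('t',round(s['time'],2),'board xy mm',(B.T@(tip[:2]-[.65,0])*1000).round(1),'tip z',round(tip[2]*1000,1),'F',s['ft_force'].round(1),'yaw err deg',np.degrees(np.arctan2(R[1,0],R[0,0])-a).round(2),'tilt',R[:,2].round(3))
for y in(-130,130):
    t=np.r_[[.65,0]+B@[-.077,y/1000],.2794+.06]
    print(y,'tool shift to go mm',(R.T@(t-p)*1000).round(1))
E
python3 -m creep '{"claw":[1,1,1,1,1,1,1,1],"xyz":[[0.037,-0.015,0],[0.037,-0.015,0],[0.037,-0.015,0],[0.037,-0.015,0],[0.037,-0.015,0],[0.037,-0.015,0],[0.037,-0.015,0],[0.037,-0.015,0]],"rot":[[0,0,0],[0,0,0],[0,0,0],[0,0,0],[0,0,0],[0,0,0],[0,0,5],[0,0,5.2]]}'; python3 where.py
```

```text
time: 0.9
ee_pos: [0.4085, -0.2968, 0.4045]
ee_rot: [-0.0, 0.998, 0.064, -0.0]
ft_force: [0.2, -0.3, 1.1]
gripper_width: -0.0002
finger_force: 0.0
t 0.9 board xy mm [-278.2 -262.8] tip z 231.1 F [ 0.2 -0.3  1.1] yaw err deg -0.13 tilt [-0.  0. -1.]
-130 tool shift to go mm [ 200.8 -133.3   65. ]
130 tool shift to go mm [ 200.2 -393.3   65.1]
```

```bash
python3 -m creep '{"claw":[1,1,1,1,1,1,1,1],"xyz":[[0.033,-0.022,0],[0.033,-0.022,0],[0.034,-0.022,0.01],[0.034,-0.022,0.011],[0.033,-0.022,0.022],[0.033,-0.022,0.022],[0,0,0],[0,0,0]],"rot":[[0,0,0],[0,0,0],[0,0,0],[0,0,0],[0,0,0],[0,0,0],[0,0,0],[0,0,0]]}'; python3 where.py; python3 - <<'E'
from rig import eyes,sense
import cv2
from h import proj
f=eyes.grab_frame('wrist');print(sense()['time'])
g=eyes.grab_frame('top')[90:215,180:380];s=eyes.grab_frame('scene')[130:300,100:370]
import numpy as np
a=cv2.resize(f,(400,300));b=cv2.resize(g,(400,250));c=cv2.resize(s,(400,252))
o=np.zeros((560,800,3),np.uint8);o[:300,:400]=a;o[:250,400:]=b;o[300:552,400:]=c
cv2.imwrite('pics/w1.png',o[:,:,::-1])
E
```

```text
time: 1.7
ee_pos: [0.5887, -0.1406, 0.3384]
ee_rot: [-0.0, 0.998, 0.067, -0.001]
ft_force: [-0.5, -1.3, 0.2]
gripper_width: 0.0003
finger_force: 0.0
t 1.7 board xy mm [ -79.6 -131.3] tip z 165.0 F [-0.5 -1.3  0.2] yaw err deg 0.15 tilt [-0.003  0.    -1.   ]
-130 tool shift to go mm [ 2.1 -1.4 -1.1]
130 tool shift to go mm [   2.8 -261.4   -0.9]
1.75
```

View pics/w1.png

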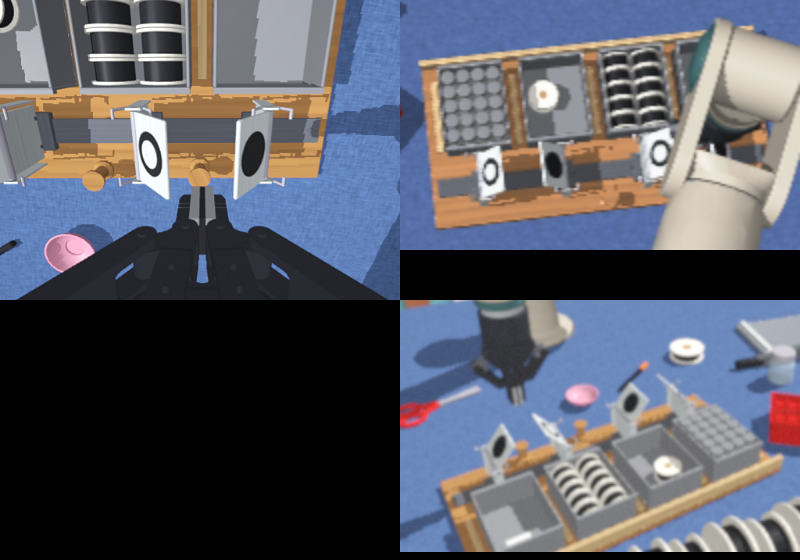

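The wrist view shows the shut fingertips (200,190) centred between leaf 3 (edge near 165) and leaf 4 (edge near 238), with the bobbin well below. I'll lower now.

```bash
python3 -m creep '{"claw":[1,1,1,1,1,1],"xyz":[[0.002,-0.001,0.015],[0,0,0.015],[0,0,0.015],[0,0,0.014],[0,0,0],[0,0,0]],"rot":[[0,0,0],[0,0,0],[0,0,0],[0,0,0],[0,0,0],[0,0,0]]}'; python3 where.py
python3 -m creep '{"claw":[1,1,1,1,1,1,1,1],"xyz":[[0,-0.007,0],[0,-0.006,-0.001],[0,-0.006,-0.002],[0,-0.007,-0.003],[0,-0.007,-0.003],[0,-0.007,-0.002],[0,-0.007,-0.001],[0,-0.007,-0.001]],"rot":[[0,0,0],[0,0,0],[0,0,0],[0,0,0],[0,0,0],[0,0,0],[0,0,0],[0,0,0]]}'; python3 where.py
```

```text
time: 2.45
ee_pos: [0.5903, -0.1399, 0.2803]
ee_rot: [-0.0, 0.998, 0.066, -0.0]
ft_force: [-0.3, -0.7, 0.3]
gripper_width: 0.0002
finger_force: 0.0
t 2.45 board xy mm [ -77.6 -130.9] tip z 106.9 F [-0.3 -0.7  0.3] yaw err deg 0.07 tilt [-0.001  0.    -1.   ]
-130 tool shift to go mm [  0.4  -0.9 -59.1]
130 tool shift to go mm [   0.7 -260.9  -59.1]
time: 3.25
ee_pos: [0.5833, -0.0859, 0.2958]
ee_rot: [0.001, 0.998, 0.066, 0.001]
ft_force: [-1.4, -0.8, 4.9]
gripper_width: 0.0001
finger_force: 2.7
t 3.25 board xy mm [-76.8 -76.7] tip z 122.4 F [-1.4 -0.8  4.9] yaw err deg 0.06 tilt [ 0.003 -0.001 -1.   ]
-130 tool shift to go mm [  0.4  53.6 -43.5]
130 tool shift to go mm [   0.7 -206.4  -43.9]
```

```bash
python3 -m creep '{"claw":[1,1,1,1,1,1,1],"xyz":[[0,-0.005,0],[0,-0.005,0],[0,-0.005,0],[0,-0.005,0],[0,0,0],[0,0,0],[0,0,0]],"rot":[[0,0,0],[0,0,0],[0,0,0],[0,0,0],[0,0,0],[0,0,0],[0,0,0]]}'; python3 where.py; python3 - <<'E'
from rig import eyes
import cv2
f=eyes.grab_frame('wrist')
cv2.imwrite('pics/w2.png',f[:,:,::-1])
E
```

```text
time: 3.95
ee_pos: [0.5805, -0.0667, 0.2935]
ee_rot: [0.0, 0.998, 0.066, -0.0]
ft_force: [-0.2, 0.3, 0.5]
gripper_width: -0.0003
finger_force: 0.0
t 3.95 board xy mm [-77.6 -57.1] tip z 120.1 F [-0.2  0.3  0.5] yaw err deg 0.06 tilt [-0. -0. -1.]
-130 tool shift to go mm [  0.4  73.  -45.9]
130 tool shift to go mm [   0.7 -187.   -45.9]
```

View pics/w2.png

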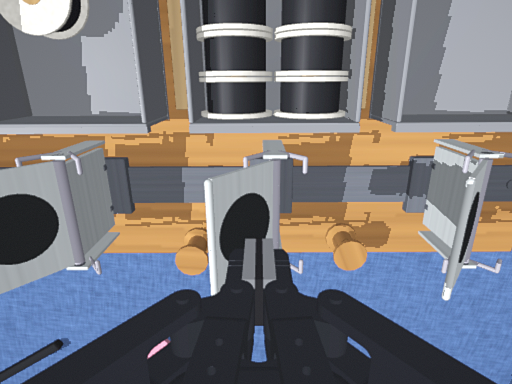

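Leaf 3 now lies over to the left with its disc up (245,225). Next I'll go back into the gap and push leaf 4 the other way.

```bash
python3 -m creep '{"claw":[1,1,1,1,1,1,1,1],"xyz":[[0,0.018,0],[0,0.018,0],[0,0.018,0],[0,0.018,0],[0,0,0.007],[0,0,0.006],[0,0,0],[0,0,0]],"rot":[[0,0,0],[0,0,0],[0,0,0],[0,0,0],[0,0,0],[0,0,0],[0,0,0],[0,0,0]]}' | head -1; python3 where.py
python3 -m creep '{"claw":[1,1,1,1,1,1,1,1],"xyz":[[0,0.007,0],[0,0.006,-0.001],[0,0.006,-0.002],[0,0.007,-0.003],[0,0.007,-0.003],[0,0.007,-0.002],[0,0.007,-0.001],[0,0.007,-0.001]],"rot":[[0,0,0],[0,0,0],[0,0,0],[0,0,0],[0,0,0],[0,0,0],[0,0,0],[0,0,0]]}'|head -1; python3 where.py
python3 -m creep '{"claw":[1,1,1,1,1,1,1],"xyz":[[0,0.005,0],[0,0.005,0],[0,0.005,0],[0,0.005,0],[0,0,0],[0,0,0],[0,0,0]],"rot":[[0,0,0],[0,0,0],[0,0,0],[0,0,0],[0,0,0],[0,0,0],[0,0,0]]}'|head -1; python3 where.py; python3 - <<'E'
from rig import eyes
import cv2
f=eyes.grab_frame('wrist')
cv2.imwrite('pics/w3.png',f[:,:,::-1])
E
```

```text
time: 4.8
t 4.8 board xy mm [ -77.5 -128.2] tip z 106.9 F [-1.2 -0.3  0.1] yaw err deg 0.12 tilt [-0.001  0.    -1.   ]
-130 tool shift to go mm [  0.3   1.7 -59.1]
130 tool shift to go mm [   0.9 -258.3  -59. ]
time: 5.6
t 5.6 board xy mm [ -76.7 -184. ] tip z 122.4 F [-0.6  0.6  5.3] yaw err deg 0.06 tilt [ 0.003 -0.001 -1.   ]
-130 tool shift to go mm [  0.4 -53.6 -43.7]
130 tool shift to go mm [   0.6 -313.6  -44.1]
time: 6.3
t 6.3 board xy mm [ -77.4 -202.7] tip z 120.0 F [-0.  -0.2 -0.1] yaw err deg 0.08 tilt [-0.001  0.    -1.   ]
-130 tool shift to go mm [  0.4 -72.7 -46. ]
130 tool shift to go mm [   0.8 -332.7  -45.9]
```

View pics/w3.png

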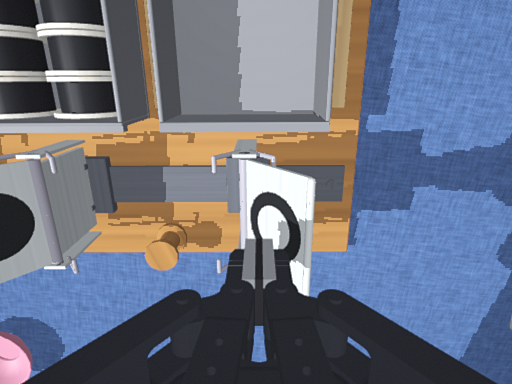

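Leaf 4 now shows its ring (275,225). I'll rise and go over to the gap between tags 1 and 2.

```bash
python3 -m creep '{"claw":[1,1,1,1,1,1,1,1],"xyz":[[0,0,-0.023],[0,0,-0.023],[0,-0.037,0],[0,-0.037,0],[0,-0.037,0],[0,-0.037,0],[0,-0.037,0],[0,-0.037,0]],"rot":[[0,0,0],[0,0,0],[0,0,0],[0,0,0],[0,0,0],[0,0,0],[0,0,0],[0,0,0]]}' | head -1
python3 -m creep '{"claw":[1,1,1,1,1],"xyz":[[0,-0.037,0],[0,-0.037,0],[0,-0.037,0],[0,0,0],[0,0,0]],"rot":[[0,0,0],[0,0,0],[0,0,0],[0,0,0],[0,0,0]]}'|head -1; python3 where.py; python3 - <<'E'
from rig import eyes
import cv2
f=eyes.grab_frame('wrist')
cv2.imwrite('pics/w4.png',f[:,:,::-1])
E
```

```text
time: 7.15
time: 7.65
t 7.65 board xy mm [-77.8 130.6] tip z 166.3 F [ 0.1 -0.4  0.1] yaw err deg 0.18 tilt [ 0. -0. -1.]
-130 tool shift to go mm [  0.  260.7   0.4]
130 tool shift to go mm [0.8 0.7 0.3]
```

View pics/w4.png

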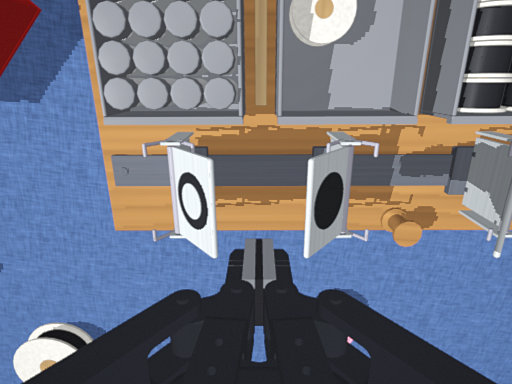

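The fingertips (260,245) are centred between leaf 1 (edge at 215) and leaf 2 (edge at 307). I'll repeat the same strokes.

```bash
python3 -m creep '{"claw":[1,1,1,1,1,1],"xyz":[[0,0,0.015],[0,0,0.015],[0,0,0.015],[0,0,0.014],[0,0,0],[0,0,0]],"rot":[[0,0,0],[0,0,0],[0,0,0],[0,0,0],[0,0,0],[0,0,0]]}'|head -1
python3 -m creep '{"claw":[1,1,1,1,1,1,1,1],"xyz":[[0,-0.007,0],[0,-0.006,-0.001],[0,-0.006,-0.002],[0,-0.007,-0.003],[0,-0.007,-0.003],[0,-0.007,-0.002],[0,-0.007,-0.001],[0,-0.007,-0.001]],"rot":[[0,0,0],[0,0,0],[0,0,0],[0,0,0],[0,0,0],[0,0,0],[0,0,0],[0,0,0]]}'|head -1; python3 where.py|head -1
python3 -m creep '{"claw":[1,1,1,1,1,1,1],"xyz":[[0,-0.005,0],[0,-0.005,0],[0,-0.005,0],[0,-0.005,0],[0,0,0],[0,0,0],[0,0,0]],"rot":[[0,0,0],[0,0,0],[0,0,0],[0,0,0],[0,0,0],[0,0,0],[0,0,0]]}'|head -1; python3 where.py|head -1
python3 -m creep '{"claw":[1,1,1,1,1,1,1,1],"xyz":[[0,0.018,0],[0,0.018,0],[0,0.018,0],[0,0.018,0],[0,0,0.007],[0,0,0.006],[0,0,0],[0,0,0]],"rot":[[0,0,0],[0,0,0],[0,0,0],[0,0,0],[0,0,0],[0,0,0],[0,0,0],[0,0,0]]}' | head -1; python3 where.py
```

```text
time: 8.3
time: 9.1
t 9.1 board xy mm [-77.1 184.7] tip z 122.4 F [-1.  -0.3  5.5] yaw err deg 0.07 tilt [ 0.003  0.    -1.   ]
time: 9.8
t 9.8 board xy mm [-77.9 203.9] tip z 120.0 F [ 0.2 -0.2  0.9] yaw err deg 0.06 tilt [-0.001 -0.    -1.   ]
time: 10.6
t 10.6 board xy mm [-78.  132.8] tip z 106.8 F [-0.4  1.1  0.3] yaw err deg 0.12 tilt [-0.001 -0.    -1.   ]
-130 tool shift to go mm [ 2.000e-01  2.628e+02 -5.920e+01]
130 tool shift to go mm [  0.8   2.8 -59.2]
```

Now leaf 2, then up and back toward the robot, followed by a check.

```bash
python3 -m creep '{"claw":[1,1,1,1,1,1,1,1],"xyz":[[0,0.008,0],[0,0.007,-0.001],[0,0.006,-0.002],[0,0.007,-0.003],[0,0.007,-0.003],[0,0.007,-0.002],[0,0.007,-0.001],[0,0.007,-0.001]],"rot":[[0,0,0],[0,0,0],[0,0,0],[0,0,0],[0,0,0],[0,0,0],[0,0,0],[0,0,0]]}'|head -1; python3 where.py|head -1
python3 -m creep '{"claw":[1,1,1,1,1,1,1],"xyz":[[0,0.005,0],[0,0.005,0],[0,0.005,0],[0,0.005,0],[0,0,0],[0,0,0],[0,0,0]],"rot":[[0,0,0],[0,0,0],[0,0,0],[0,0,0],[0,0,0],[0,0,0],[0,0,0]]}'|head -1; python3 where.py|head -1
python3 -m creep '{"claw":[1,1,1,1,1,1,1,1],"xyz":[[0,0,-0.03],[0,0,-0.03],[0,0,-0.03],[-0.02,0,-0.03],[-0.03,0,-0.02],[-0.04,0,0],[-0.04,0,0],[-0.04,0,0]],"rot":[[0,0,0],[0,0,0],[0,0,0],[0,0,0],[0,0,0],[0,0,0],[0,0,0],[0,0,0]]}'|head -1
python3 -m creep '{"claw":[1,1,1,1,1],"xyz":[[0,0,0],[0,0,0],[0,0,0],[0,0,0],[0,0,0]],"rot":[[0,0,0],[0,0,0],[0,0,0],[0,0,0],[0,0,0]]}'|head -1
python3 where.py|head -1;python3 - <<'E'
from rig import eyes
import cv2,numpy as np
g=eyes.grab_frame('top')[90:240,180:380];s=eyes.grab_frame('scene')[130:300,100:370];f=eyes.grab_frame('wrist')
o=np.zeros((600,800,3),np.uint8);o[:300,:400]=cv2.resize(g,(400,300));o[:252,400:]=cv2.resize(s,(400,252));o[300:,:400]=cv2.resize(f,(400,300))
cv2.imwrite('pics/end.png',o[:,:,::-1])
E
```

```text
time: 11.4
t 11.4 board xy mm [-77.   75.6] tip z 122.3 F [-0.7  0.1  4.9] yaw err deg 0.08 tilt [ 0.003  0.    -1.   ]
time: 12.1
t 12.1 board xy mm [-77.8  56.3] tip z 120.0 F [0.  0.3 0.3] yaw err deg 0.08 tilt [-0.001 -0.    -1.   ]
time: 12.9
time: 13.4
t 13.4 board xy mm [-247.1   55.9] tip z 259.9 F [-0.  -1.   0.5] yaw err deg 0.08 tilt [-0.001 -0.    -1.   ]
```

View pics/end.png

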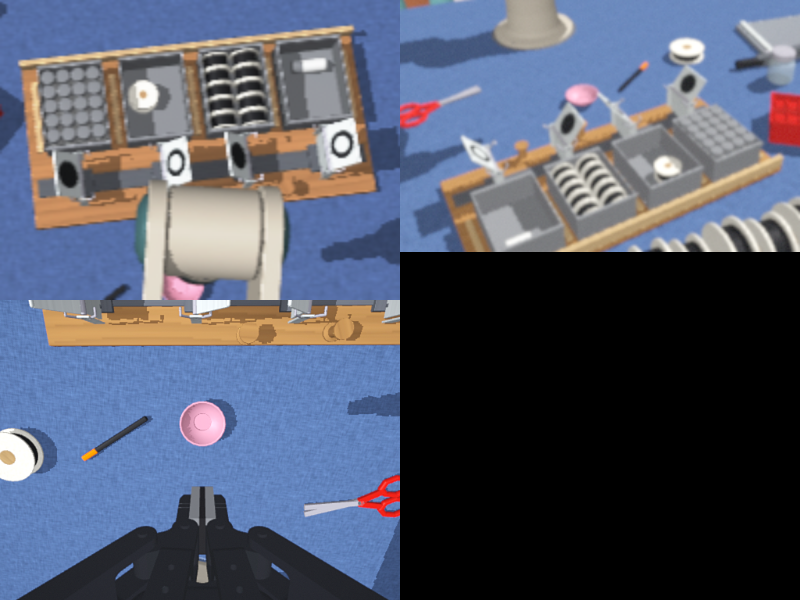

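The top view now reads disc (68,175), ring (177,160), disc (238,155), ring (342,145). All four tags match their bins, nothing else has moved, and the hand is clear.

```bash
python3 -c "
from rig import manip
print(manip.sign_off())"
```

```text
the job is handed in; nothing more can be done
None
```

All four tags were flipped to match their bins (solid disc at the two full bins, open ring at the two nearly empty ones), checked in the final pictures, and the job was handed in at about 13.6 s with the hand clear; no verdict was returned.

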